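# Bring the square tin round to the take-off ledge and open its gate

## Robot

A 6-joint arm with a two-finger parallel gripper is mounted at the origin on the work surface. World frame = base frame: x ahead of the robot, y to its left, z up, the work surface at z = 0. Lengths are in m, angles in rad, forces in N, time in s.
With the tool pointing down it reaches from about 0.3 to 0.75 m from the base axis. Payload 8.5 kg.
Tool frame: the origin (TCP) lies midway between the tips of the shut fingers; the grasp point (between the pads) lies r.pinch_z behind it (r.pinch_z is the distance from the TCP to the grasp point, in m); x points along the fingers, y is the direction in which the jaws open and shut, and the axes are right-handed (so a half turn about x gives the same grasp; the last joint's range is limited). The gripper opens to 88 mm and grips with 3 to 60 N. Pads are 18 mm wide; open, the fingers measure 123 mm over their backs; the gripper's body (75 mm by 187 mm) begins 45 mm behind the grasp point.
Start: joints at [-1.477, 0.381, 1.297, -0, 1.464, -0.215], TCP at [0.167, -0.524, 0.239] pointing down, gripper open.
Joint ranges: [-3.11, 3.11], [-0.89, 2.33], [0.22, 2.48], [-1.42, 4.56], [0.17, 2.85], [-2.88, 2.88]. Speed limits (rad/s): [2.39, 2.39, 3.14, 3.14, 3.14, 3.14].

## Interface

Orientations are given as a rotation vector (axis times angle).
In Python, from plant import r gives the robot as it stands. The module is installed in compiled form; this text tells all that it offers.
- The arm moves only by the tool servo_tool, never from a script. Its argument "motion" is a list that holds one entry, the list of rows, each a list of 7 numbers: the shift along the world's x, y, z normalised to -1 to 1, where 1 is 0.5 m, then the turn, a rotation vector about the world's x, y, z normalised to -1 to 1, where 1 is pi/2 rad, then the opening, from 0 (shut) to 1 (fully open). In form: [[[x, y, z, ax, ay, az, gripper], ...]]. A call has 1 to 12 rows; each row is the pose to reach, as a shift and turn from the pose commanded when the call began; what a row does not reach only later rows make up. A row lasts 1/12 s, in which the tool goes at most 41.7 mm and 7.16 degrees, less where a joint would pass 70% of its speed; a pose out of reach is approached as far as the arm can. A call with a number of a shift or a turn outside -1 to 1 is refused whole. A call with a gripper value outside its range is refused whole. The fingers move at their own pace and stop on an object; the grip force is fixed at half the most. Time passes only in rows, so rows that repeat a pose let the fingers close. It gives the time, the measured TCP pose, the force and the opening at its end, in the units of the state.
- r.get_obs(): the state, without advancing time (a new reading comes with each control period).
- r.camera(name): name is "scene" or "side" or "wrist"; returns a dict with "frame" (400x640x3 uint8, red, green, blue), "range_z" (400x640 float32, m along the optical axis (not along the pixel's ray), 0 where there is no reading), "fx", "fy", "cx", "cy" (pixels), "R" (3x3) and "t" (3): a world point X has camera coordinates R X + t. Camera axes: x right, y down, z forward; pixel columns grow to the right and rows downward; lengths in m; the calibration is good to about 2 mm. A picture is of the moment at which its call begins.
- r.close_job(): hands the job in, once; it reports no verdict.
The state is a dict: "t": time; "qpos": joint angles; "qvel": joint speeds; "tau": joint torques, N m; "tcp_pos": TCP position; "tcp_rot": TCP orientation; "wrist_force": force on the tool from outside, world axes, zero at the start; "ft_torque": the same for the moment, N m; "width": finger opening in m.
Only numpy, scipy, OpenCV 4.12 (cv2) and the standard library are available. Lean on these libraries where they do the work, as an engineer would, in place of code of your own. Each camera call takes 0.05 s, during which the arm holds its last target.

## Task

Turn the stockroom turntable by gently pushing one of its bare spokes with a finger until the square tin stands in front of the take-off ledge, midway between the two fences, then gently push the gate bar with a finger until it is swung fully open, away from the turntable. The tins and bottles on the turntable only ride along: do not touch or lift them, and leave the other things on the bench alone.

Things in the scene. Friction and masses are not known exactly. Their poses are not given: they have to be found in the camera images.
- stand: Fixed steel stand of the turntable; origin on the bench on the turntable's vertical axis; z up. The take-off ledge lies on its own -y side: an aluminium shelf 100 wide (x) by 90 mm, its top at z 35 mm, reaching from y -167 to -257 mm, with a thin fence along each side (inner faces at x -45 and +45 mm, 54 mm high above the bench).
- ledge_station (a point): The point on the turntable's top face where the middle of the square tin's foot belongs: 105 mm from the turntable's axis, towards the ledge, midway between the fences; 35 mm above the bench.
- turntable: Round aluminium plate 310 mm across, 10 thick, turning either way about a vertical axis without stops; friction (0.13 N m, damped): stays where left. Origin on the axis at the plate's underside, 25 mm above the bench (top at 35). Four seats 105 mm from the axis at 0, 90, 180, 270 degrees from its own x axis, each with one loose tin, jar or bottle (tops below 126 mm above the bench).
- spoke_hub (a point): On the turntable's axis, 175 mm above the bench, turning with it: where the centre lines of the four bare push spokes meet. Spokes: level round steel bars 12 mm thick, at 45, 135, 225, 315 degrees from the turntable's x axis, reaching to 141 mm from the axis. Hub 52 mm across, top 195 mm above the bench. Push a spoke slowly (2 to 4 N); a knock over 40 N is too hard.
- square_tin: Square steel can 64 x 64 mm, 78 mm tall, with a small black screw cap (12 mm more); loose on one of the four seats, which one varies. Origin in the middle of its underside.
- round_tin: Round steel tin, 68 mm across, 85 mm tall, loose on another seat. Origin in the middle of its underside.
- squat_jar: Squat white jar with a black cap, 74 mm across, 55 mm tall, loose on another seat. Origin in the middle of its underside.
- slim_bottle: Slim white bottle with a black cap, 52 mm across, 90 mm tall, loose on another seat. Origin in the middle of its underside.
- gate (a joint): Angle of the gate bar: 0 closed, straight across the ledge; 1.5 rad fully open at its stop. Starts at 0 to 0.2. Opens level, outwards from the turntable, clockwise from above; stays where left (friction 0.08 N m). Steel bar 155 mm long, 12 thick, 20 high, centre line 90 mm above the bench. Push its face that looks to the turntable; over 40 N is too hard.
- gate_pivot (a point): On the gate's vertical pivot axis, at the height of the bar's centre line (90 mm); in the stand's frame at x -80, y -222 mm.
- gate_tip (a point): The free end of the gate bar, on its centre line, 155 mm from the pivot.
- stock_tin: Bystander: lidded round steel paint tin, 92 mm across, 100 mm tall, standing on the bench to the right of the ledge. Origin in the middle of its underside.
- small_carton: Bystander: closed cardboard box 110 x 80 x 60 mm, on the bench beyond the turntable. Origin in the middle of its underside.
- paint_brush: Bystander: paint brush lying flat on the bench to the left of the turntable. Origin at its underside.
There are look-alikes about, which are no part of the job. Leave any red look-alike of the squat_jar alone. Leave any purple look-alike of the round_tin alone.

How it is judged:
On the way, in this order (a step that is already met when the one before it is completed fails the run):
1. the square tin rests in front of the ledge, midway between the fences, with the gate still closed (x of square_tin in the frame of stand between -0.012 and 0.012 m and y of square_tin in the frame of stand below -0.085 m and angular speed of turntable below 0.05 rad/s and value of joint gate below 0.35 rad), for 0.3 s.
2. the gate bar is swung fully open (value of joint gate above 1.3 rad), for 0.2 s.
At the end, for the whole second after the job is handed in: The square tin stands on the turntable at the ledge, its middle within 12 mm of midway between the fences, at rest; the gate is open at least 1.3 of its 1.5 rad; all four tins and bottles stand upright on their seats; the bystanders are within 20 mm of where they were (x of square_tin in the frame of stand between -0.012 and 0.012 m and y of square_tin in the frame of stand below -0.085 m and angular speed of turntable below 0.05 rad/s and value of joint gate above 1.3 rad and angle between each of square_tin, round_tin, squat_jar, slim_bottle's own z axis and vertical below 0.1 rad and not (z of square_tin in the frame of turntable above 0.016 m or horizontal distance between square_tin and turntable above 0.125 m or horizontal distance between square_tin and turntable below 0.085 m) and not (z of round_tin in the frame of turntable above 0.016 m or horizontal distance between round_tin and turntable above 0.125 m or horizontal distance between round_tin and turntable below 0.085 m) and not (z of squat_jar in the frame of turntable above 0.016 m or horizontal distance between squat_jar and turntable above 0.125 m or horizontal distance between squat_jar and turntable below 0.085 m) and not (z of slim_bottle in the frame of turntable above 0.016 m or horizontal distance between slim_bottle and turntable above 0.125 m or horizontal distance between slim_bottle and turntable below 0.085 m) and distance of each of stock_tin, small_carton, paint_brush from where it was at the start of the episode below 0.02 m and linear speed of square_tin below 0.01 m/s); the robot touches nothing.
It fails at once if the robot touches a tin, jar or bottle that rides on the turntable (contact force between any of the fingers, the arm and square_tin above 0.5 N or contact force between any of the fingers, the arm and round_tin above 0.5 N or contact force between any of the fingers, the arm and squat_jar above 0.5 N or contact force between any of the fingers, the arm and slim_bottle above 0.5 N).
It fails at once if a tin, jar or bottle is lifted or tipped, or leaves its seat ((z of square_tin in the frame of turntable above 0.016 m or horizontal distance between square_tin and turntable above 0.125 m or horizontal distance between square_tin and turntable below 0.085 m) or (z of round_tin in the frame of turntable above 0.016 m or horizontal distance between round_tin and turntable above 0.125 m or horizontal distance between round_tin and turntable below 0.085 m) or (z of squat_jar in the frame of turntable above 0.016 m or horizontal distance between squat_jar and turntable above 0.125 m or horizontal distance between squat_jar and turntable below 0.085 m) or (z of slim_bottle in the frame of turntable above 0.016 m or horizontal distance between slim_bottle and turntable above 0.125 m or horizontal distance between slim_bottle and turntable below 0.085 m) or angle between any of square_tin, round_tin, squat_jar, slim_bottle's own z axis and vertical above 0.25 rad).
It fails at once if the stock tin, the carton or the brush is moved more than 20 mm or lifted (distance of any of stock_tin, small_carton, paint_brush from where it was at the start of the episode above 0.02 m).
It fails at once if a spoke or the gate bar is pushed or squeezed with more than 40 N (contact force between any of the fingers, the arm and turntable above 40 N or contact force between any of the fingers, the arm and gate above 40 N).
It also fails if it takes over 72 s, if anything falls off the work surface, if the arm or the gripper's body presses on something with over 40 N, if the wrist force passes 120 N, or if a joint passes its speed limit or range.

## Working session

There is one attempt and no reset: what is moved stays moved. The work goes in short steps, Python scripts to look and compute and a tool call to move; the robot and the scene stay as the last step left them, time stands still between calls to the robot, and variables do not carry over. Pictures are saved under pics/ and viewed, and the job is handed in when it is done.

Besides the shell and the picture viewer there is one more tool, called after "Call:" by a JSON object that holds its "api" and its "payload". servo_tool: Moves the arm, as the interface text tells. Scaled input: -1 to 1 covers 0.5 m each way for a shift and pi/2 rad each way for a turn. Its arguments: {"type":"object","properties":{"motion":{"type":"array","items":{"type":"array","items":{"type":"array","items":{"type":"number"}}}}},"required":["motion"]}

```bash
mkdir -p pics
python3 - <<'E'
from plant import r
import cv2,numpy as np,pickle
o=r.get_obs();print(o, r.pinch_z)
for n in("scene","side","wrist"):
    c=r.camera(n);cv2.imwrite(f"pics/{n}0.png",c["frame"][:,:,::-1]);pickle.dump(c,open(f"{n}0.pkl","wb"));print(n,c["fx"],c["R"].round(3).tolist(),c["t"])
E
```

```text
{'t': 0.0, 'qpos': array([-1.47733279e+00,  3.81178753e-01,  1.29825413e+00, -2.25775958e-05,
        1.46359947e+00, -2.15320267e-01]), 'qvel': array([ 0.00043356,  0.00109521, -0.00074382,  0.00074259,  0.00010343,
       -0.00096636]), 'tau': array([-1.30935270e-03, -4.37937605e+01, -2.24554628e+01,  7.12138298e-02,
        3.52816621e-02, -1.24185863e-04]), 'tcp_pos': array([ 0.16709973, -0.5237043 ,  0.23814927]), 'tcp_rot': array([ 2.05562216,  0.32140554, -2.0554864 ]), 'wrist_force': array([0.10565202, 0.2451372 , 0.35224552]), 'ft_torque': array([-0.02162778, -0.02284919,  0.00179187]), 'width': 0.08830274331562797} 0.0187
scene 469.07847794163234 [[-0.389, 0.921, 0.012], [0.607, 0.266, -0.749], [-0.693, -0.284, -0.663]] [ 0.08174096 -0.27991065  1.71876904]
side 367.29539385405417 [[-0.838, -0.546, 0.013], [-0.274, 0.4, -0.875], [0.472, -0.737, -0.485]] [0.5492589  0.21001565 0.92185096]
wrist 282.2581845673648 [[0.305, -0.952, -0.001], [-0.916, -0.294, 0.271], [-0.259, -0.082, -0.963]] [-0.54957085 -0.03923207  0.39004026]
```

View pics/scene0.png

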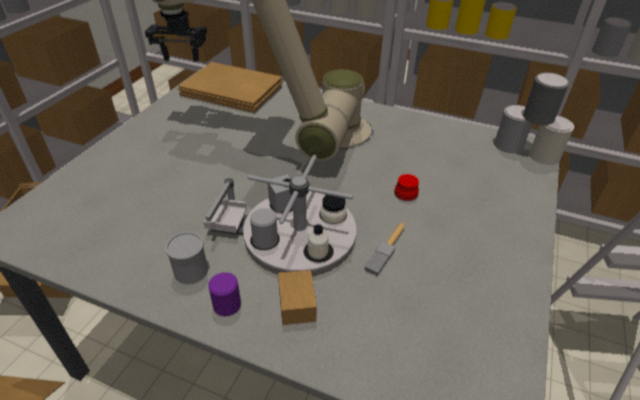

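View pics/side0.png

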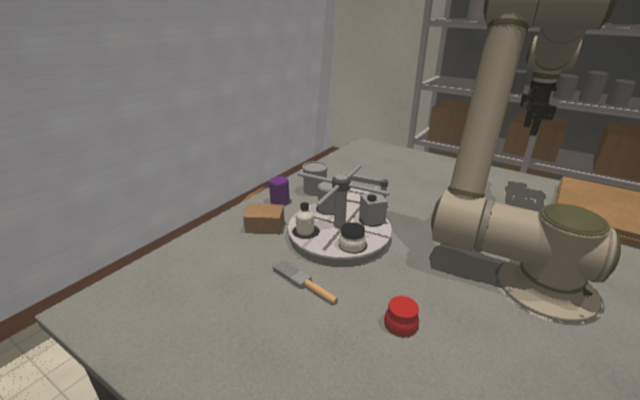

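View pics/wrist0.png

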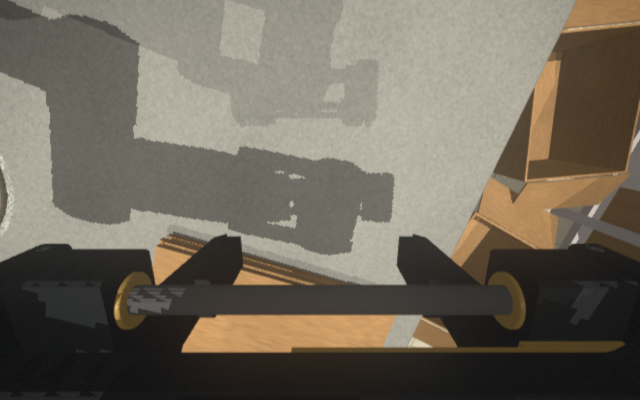

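The scene view shows the turntable at about (300,230), the ledge and gate at about (227,210), and the hub at (299,185). The red jar (407,187) and purple tin (225,294) are look-alikes. I'll crop closer and build a point cloud.

```bash
cat > h.py <<'E'
import numpy as np,cv2,pickle
def cloud(c):
    z=c["range_z"];v,u=np.mgrid[0:400,0:640]
    P=np.stack([(u-c["cx"])/c["fx"]*z,(v-c["cy"])/c["fy"]*z,z],-1)
    W=(P-c["t"])@c["R"]; W[z<=0]=np.nan
    return W
def proj(c,X):
    q=np.asarray(X)@c["R"].T+c["t"]; return np.stack([q[...,0]/q[...,2]*c["fx"]+c["cx"],q[...,1]/q[...,2]*c["fy"]+c["cy"]],-1)
def ray(c,uv,z):
    uv=np.atleast_2d(uv);d=np.stack([(uv[:,0]-c["cx"])/c["fx"],(uv[:,1]-c["cy"])/c["fy"],np.ones(len(uv))],-1)@c["R"]
    o=-c["R"].T@c["t"]; return o+d*((z-o[2])/d[:,2])[:,None]
E
python3 - <<'E'
from h import *
c=pickle.load(open("scene0.pkl","rb"));f=c["frame"][:,:,::-1]
cv2.imwrite("pics/cropA.png",cv2.resize(f[145:320,160:370],(780,650)[:2] if 0 else (714,595),interpolation=cv2.INTER_CUBIC))
s=pickle.load(open("side0.pkl","rb"));g=s["frame"][:,:,::-1]
cv2.imwrite("pics/cropB.png",cv2.resize(g[150:270,240:420],(780,520),interpolation=cv2.INTER_CUBIC))
for n,k in(("scene",c),("side",s)):
    W=cloud(k)
    reg=np.zeros((400,640),bool)
    if n=="scene": reg[150:275,200:365]=1
    else: reg[150:262,285:400]=1
    for lo,hi in((.03,.04),(.165,.185),(.19,.2)):
        m=reg&(W[...,2]>lo)&(W[...,2]<hi);p=W[m];print(n,lo,m.sum(),p.min(0).round(3),p.max(0).round(3),p.mean(0).round(3))
    m=reg&(abs(W[...,2])<.004);print(np.nanmedian(W[...,2][m]))
E
```

```text
scene 0.03 4673 [ 0.402 -0.157  0.03 ] [0.797 0.244 0.04 ] [0.593 0.083 0.034]
scene 0.165 789 [ 0.421 -0.048  0.165] [0.697 0.229 0.185] [0.568 0.095 0.177]
scene 0.19 125 [0.538 0.07  0.19 ] [0.582 0.113 0.197] [0.559 0.091 0.193]
-0.0011384508605301635
side 0.03 2995 [ 0.4   -0.158  0.03 ] [0.81  0.248 0.04 ] [0.543 0.112 0.036]
side 0.165 614 [ 0.416 -0.043  0.165] [0.691 0.233 0.185] [0.545 0.104 0.178]
side 0.19 107 [0.532 0.075 0.19 ] [0.575 0.115 0.197] [0.552 0.096 0.194]
0.0010214191519551637
```

View pics/cropA.png

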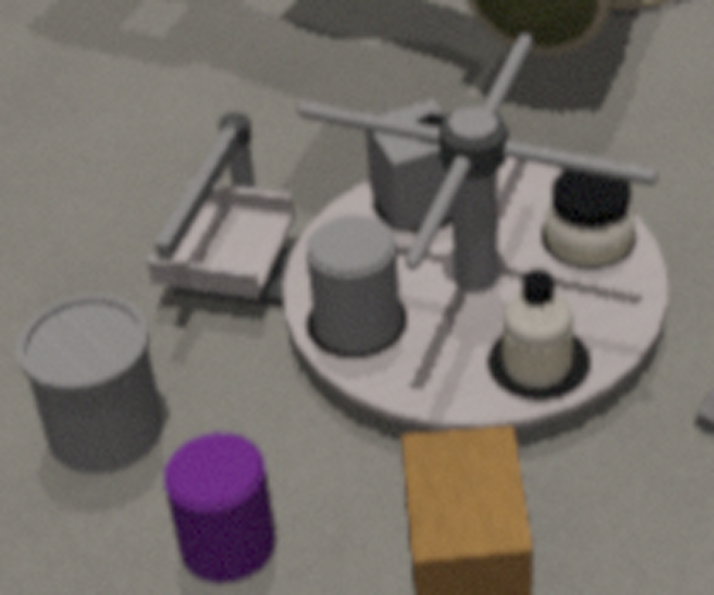

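View pics/cropB.png

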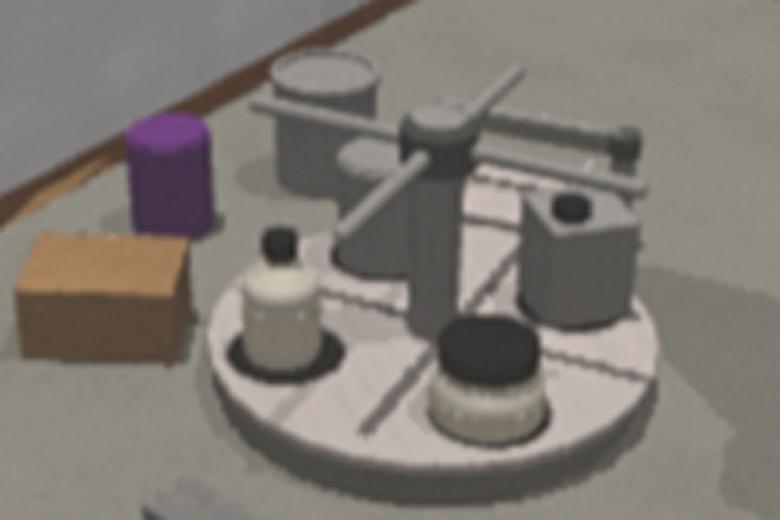

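```bash
cat >> h.py <<'E'
def analyse(S):
    pts=[];
    for n,c in S.items():
        W=cloud(c);m=np.isfinite(W[...,2])&(W[...,0]>.2)&(W[...,0]<.95)&(W[...,1]>-.35)&(W[...,1]<.4)&(W[...,2]>.015)&(W[...,2]<.24)
        pts.append(W[m])
    return pts
def topdown(pts,fn,sc=1000,x0=.3,y0=-.25,n=(600,600)):
    im=np.zeros((600,600),np.float32)
    P=np.concatenate(pts);P=P[np.argsort(P[:,2])]
    u=((.35-P[:,1])*sc).astype(int);v=((.85-P[:,0])*sc).astype(int)
    ok=(u>=0)&(u<600)&(v>=0)&(v<600);P=P[ok]
    im[v[ok],u[ok]]=P[:,2]
    im=cv2.dilate(im,np.ones((3,3)))
    cv2.imwrite(fn,cv2.applyColorMap((im/.2*255).clip(0,255).astype(np.uint8),cv2.COLORMAP_JET))
E
python3 - <<'E'
from h import *
S={n:pickle.load(open(n+"0.pkl","rb")) for n in("scene","side")}
p=analyse(S)
topdown(p,"pics/top0.png")
for n,P in zip(S,p):
    # spokes: angle mod 90 about hub from spoke points
    h=P[(P[:,2]>.188)&(P[:,2]<.2)]
    (cx,cy),R=cv2.minEnclosingCircle(h[:,:2].astype(np.float32));print(n,"hub",cx,cy,R)
    s=P[(P[:,2]>.16)&(P[:,2]<.188)];d=s[:,:2]-[cx,cy];rr=np.hypot(*d.T);k=(rr>.05)&(rr<.15)
    a=np.arctan2(d[k,1],d[k,0]);print("spoke ang mod90",np.degrees(np.angle(np.exp(4j*a).mean())/4),"rmax",rr[k].max())
    g=P[(P[:,2]>.082)&(P[:,2]<.104)&(P[:,1]<-.08)];print("gate",len(g),g[:,:].min(0),g.max(0))
E
```

```text
scene hub 0.3925088346004486 0.05925744026899338 0.19457130134105682
spoke ang mod90 12.70208843862883 rmax 0.14959591728158875
gate 1156 [ 0.51789866 -0.15925408  0.08201893] [ 0.8332207  -0.08000801  0.10392512]
side hub 0.38958555459976196 0.06305407732725143 0.1906685084104538
spoke ang mod90 2.2124580566191807 rmax 0.1499421105817822
gate 485 [ 0.51305756 -0.15723954  0.08205597] [ 0.83088481 -0.08034835  0.10339181]
```

View pics/top0.png

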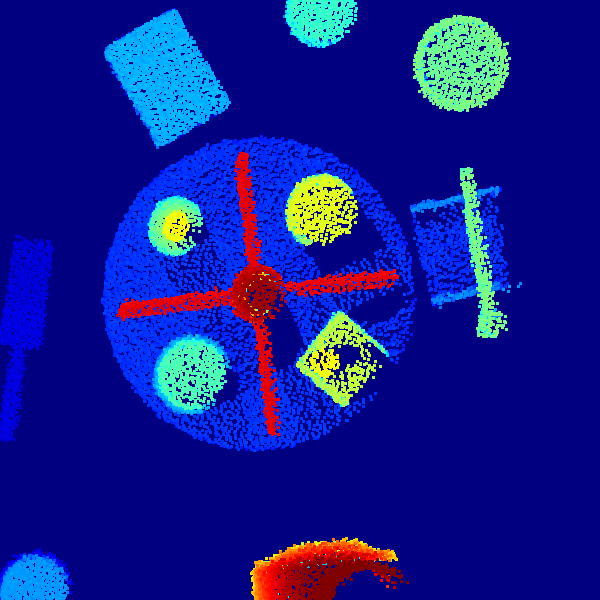

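Square tin is the diamond at top-view (342,358) with its small cap at scene pixel (279,193); other candidates are the round tin (263,228), stock tin (187,258) and purple tin (225,294). The crop confirms it is the square one. Next I'll fit the numbers.

```bash
cat >> h.py <<'E'
from scipy.spatial.transform import Rotation as Ro
def circ(p):
    A=np.c_[2*p,np.ones(len(p))];s=np.linalg.lstsq(A,(p**2).sum(1),rcond=None)[0];return s[:2],np.sqrt(s[2]+s[:2]@s[:2])
E
cat > meas.py <<'E'
from h import *
def meas(S):
    out={}
    for n,c in S.items():
        P=analyse({n:c})[0]
        near=lambda z0,z1,x,y,r:P[(P[:,2]>z0)&(P[:,2]<z1)&(np.hypot(P[:,0]-x,P[:,1]-y)<r)]
        h=near(.19,.2,.557,.093,.05)[:,:2]
        (cx,cy),R=cv2.minEnclosingCircle(h.astype(np.float32))
        # plate rim as check: plate top points outer radius
        pl=near(.03,.04,cx,cy,.2)[:,:2];pl=pl[pl[:,1]>-.055];hull=cv2.convexHull(pl.astype(np.float32))[:,0]
        cc,RR=circ(hull[hull[:,1]>-.04].astype(float))
        s=near(.165,.185,cx,cy,.15)[:,:2]-[cx,cy];rr=np.hypot(*s.T);a=np.arctan2(s[:,1],s[:,0])[rr>.05]
        print(n,"hub",round(cx,4),round(cy,4),round(R,4),"plate",cc.round(4),RR.round(4),"spokes",np.degrees(np.angle(np.exp(4j*a).mean())/4).round(2))
        for k in range(4):
            a0=np.angle(np.exp(4j*a).mean())/4+k*np.pi/2
            e=(s@[np.cos(a0),np.sin(a0)]);q=abs(s@[-np.sin(a0),np.cos(a0)])<.02;m=(e>.05)&q
            if m.sum()>20:
                d=s[m];v=np.polyfit(e[m],d@[-np.sin(a0),np.cos(a0)],1)
                print("  spoke",np.degrees(a0).round(1),"slope deg",np.degrees(v[0]).round(2),"off mm",(v[1]*1e3).round(1),"reach",e[m].max().round(3),m.sum())
        # square tin top, z~ .113
        t=near(.106,.119,cx,cy,.16)
        out[n]=(cx,cy,t)
        # gate
        g=P[(P[:,2]>.075)&(P[:,2]<.104)&(P[:,0]<.72)&(P[:,1]<-.085)][:,:2]
        if len(g)>20:
            (mx,my),(w,hh),an=cv2.minAreaRect(g.astype(np.float32));print("  gate rect",mx,my,w,hh,an, cv2.boxPoints(((mx,my),(w,hh),an)).round(3).tolist())
        f=P[(P[:,2]>.046)&(P[:,2]<.058)&(P[:,0]<.72)&(P[:,1]<-.06)][:,:2]
        for lo,hi in((.5,.6),(.61,.72)):
            q=f[(f[:,0]>lo)&(f[:,0]<hi)]
            if len(q)>10:
                vx,vy,x,y=cv2.fitLine(q.astype(np.float32),cv2.DIST_HUBER,0,.01,.01).ravel();print("  fence",len(q),"dir",np.degrees(np.arctan2(-abs(vy),vx*np.sign(-vy))).round(1),x.round(4),y.round(4), q.min(0).round(3),q.max(0).round(3))
    return out
E
python3 - <<'E'
from meas import *
from plant import r
S={n:pickle.load(open(n+"0.pkl","rb")) for n in("scene","side")}
o=meas(S)
for n,(cx,cy,t) in o.items():
    k=t[(t[:,1]<.06)&(t[:,0]<.57)];b=cv2.minAreaRect(k[:,:2].astype(np.float32));print(n,b,len(k))
ob=r.get_obs();print(Ro.from_rotvec(ob["tcp_rot"]).as_matrix().round(3))
w=pickle.load(open("wrist0.pkl","rb"));print("cam pos rel tcp",-w["R"].T@w["t"]-ob["tcp_pos"])
E
```

```text
scene hub 0.5608 0.0926 0.0233 plate [0.5583 0.0902] 0.1543 spokes 6.87
  spoke 6.9 slope deg -0.37 off mm -0.2 reach 0.137 135
  spoke 96.9 slope deg 0.02 off mm 1.4 reach 0.137 165
  spoke 186.9 slope deg -0.21 off mm 1.1 reach 0.14 94
  spoke 276.9 slope deg -0.21 off mm -1.1 reach 0.141 155
  gate rect 0.5996750593185425 -0.133226215839386 0.16595514118671417 0.02618458867073059 7.615723609924316 [[0.515999972820282, -0.13099999725818634], [0.5189999938011169, -0.15700000524520874], [0.6840000152587891, -0.13500000536441803], [0.6800000071525574, -0.10899999737739563]]
  fence 84 dir -81.0 0.5559 -0.1202 [ 0.527 -0.171] [ 0.567 -0.082]
  fence 94 dir -76.6 0.6505 -0.1049 [ 0.639 -0.148] [ 0.663 -0.062]
side hub 0.5537 0.0946 0.0238 plate [0.5671 0.0922] 0.1636 spokes 6.85
  spoke 6.9 slope deg 0.26 off mm -0.4 reach 0.138 115
  spoke 96.9 slope deg -0.48 off mm 2.9 reach 0.139 101
  spoke 186.9 slope deg 0.26 off mm -0.9 reach 0.14 141
  spoke 276.9 slope deg -0.33 off mm -2.0 reach 0.139 61
  gate rect 0.5941322445869446 -0.13329438865184784 0.1632961630821228 0.02839398756623268 6.484127998352051 [[0.5109999775886536, -0.12800000607967377], [0.5149999856948853, -0.15700000524520874], [0.6769999861717224, -0.1379999965429306], [0.6740000247955322, -0.10999999940395355]]
scene ((0.4929617941379547, 0.004680167883634567), (0.06864754110574722, 0.061057861894369125), 45.82954788208008) 180
side ((0.4889824390411377, 0.0085352323949337), (0.06374356895685196, 0.06874815374612808), 49.48881530761719) 206
[[-0.     0.304 -0.953]
 [ 0.001 -0.953 -0.304]
 [-1.    -0.001 -0.   ]]
cam pos rel tcp [0.06561314 0.02078172 0.14707098]
```

Both views agree: hub ≈ (0.557, 0.0935), spokes at 6.9° + 90k, ledge direction ≈ −77°, and the tin at ≈ −128°. That means turning about +51° (CCW). I'll push the spoke at 187° from its +y side with shut fingers, tip at z≈0.15.

Call:
{"api": "servo_tool", "payload": {"motion": [[[0.01,0.02,0.04,0,0,0,0],[0.03,0.07,0.06,0,0,0,0],[0.06,0.13,0.06,0,0,0,0],[0.09,0.2,0.06,0,0,0,0],[0.12,0.27,0.06,0,0,0,0],[0.15,0.34,0.06,0,0,0,0],[0.18,0.41,0.06,0,0,0,0],[0.21,0.48,0.06,0,0,0,0],[0.24,0.54,0.06,0,0,0,0],[0.26,0.59,0.06,0,0,0,0],[0.27,0.63,0.06,0,0,0,0],[0.28,0.64,0.06,0,0,0,0]]]}}

```text
t: 1.15
tcp_pos: [0.3072, -0.2014, 0.2688]
tcp_rot: [2.054, 0.323, -2.054]
wrist_force: [-0.4, -0.5, -0.0]
width: 0.01
```

Call:
{"api": "servo_tool", "payload": {"motion": [[[0.01,0.02,0,0,0,0,0],[0.03,0.07,0,0,0,0,0],[0.06,0.13,0,0,0,0,0],[0.09,0.2,0,0,0,0,0],[0.12,0.27,0,0,0,0,0],[0.15,0.34,0,0,0,0,0],[0.18,0.41,0,0,0,0,0],[0.21,0.48,0,0,0,0,0],[0.24,0.54,0,0,0,0,0],[0.26,0.6,0,0,0,0,0],[0.27,0.64,0,0,0,0,0],[0.27,0.65,0,0,0,0,0]]]}}

```text
t: 2.15
tcp_pos: [0.4432, 0.123, 0.2682]
tcp_rot: [2.053, 0.323, -2.054]
wrist_force: [0.2, 0.1, 0.3]
width: -0.0
```

Run:
```python
from plant import r
import cv2
print(r.get_obs()["tcp_pos"],r.get_obs()["width"],r.get_obs()["wrist_force"])
a=r.camera("side")["frame"][:,:,::-1];b=r.camera("wrist")["frame"][:,:,::-1]
cv2.imwrite("pics/p1.png",cv2.vconcat([cv2.resize(a[80:300,220:572],(480,300)),cv2.resize(b,(480,300))]))
```

```text
[0.44315474 0.12300623 0.26818796] -1.31146262314784e-05 [0.21087856 0.07673237 0.29011883]
```

View pics/p1.png

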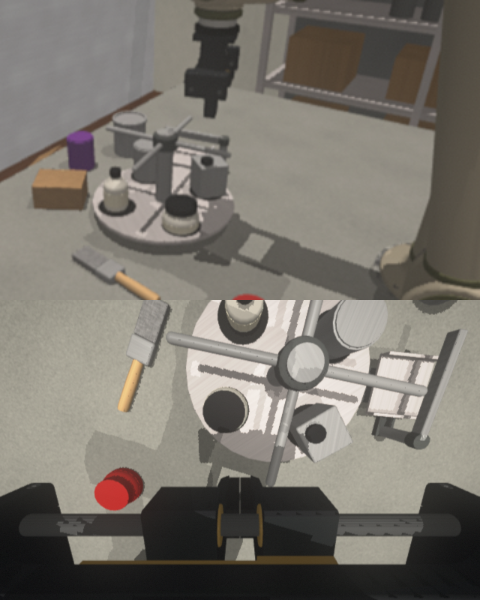

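The wrist view shows the finger tips at about (240,490), left of the robot-side spoke end (272,478), with the square tin at (320,433). Descending.

Call:
{"api": "servo_tool", "payload": {"motion": [[[0,0,-0.02,0,0,0,0],[0,0,-0.06,0,0,0,0],[0,0,-0.1,0,0,0,0],[0,0,-0.14,0,0,0,0],[0,0,-0.18,0,0,0,0],[0,0,-0.21,0,0,0,0],[0,0,-0.23,0,0,0,0],[0,0,-0.235,0,0,0,0],[0,0,-0.235,0,0,0,0]]]}}

```text
t: 3.0
tcp_pos: [0.4421, 0.1199, 0.151]
tcp_rot: [2.055, 0.318, -2.057]
wrist_force: [0.3, 1.0, 0.8]
width: 0.0001
```

Run:
```python
import numpy as np
h=np.array([.557,.0935]);c=np.array([.4421,.1213])
for t in list(range(176,238,2)):
    a=np.radians(t);p=h+.11*np.array([np.cos(a),np.sin(a)])+.024*np.array([np.sin(a),-np.cos(a)])
    print(t,((p-c)/.5).round(3),p.round(3))
```

```text
176 [0.014 0.008] [0.449 0.125]
178 [0.012 0.   ] [0.448 0.121]
180 [ 0.01  -0.008] [0.447 0.118]
182 [ 0.008 -0.015] [0.446 0.114]
184 [ 0.007 -0.023] [0.446 0.11 ]
186 [ 0.006 -0.031] [0.445 0.106]
188 [ 0.005 -0.039] [0.445 0.102]
190 [ 0.005 -0.047] [0.445 0.098]
192 [ 0.005 -0.054] [0.444 0.094]
194 [ 0.005 -0.062] [0.444 0.09 ]
196 [ 0.005 -0.07 ] [0.445 0.086]
198 [ 0.006 -0.078] [0.445 0.082]
200 [ 0.007 -0.086] [0.445 0.078]
202 [ 0.008 -0.094] [0.446 0.075]
204 [ 0.009 -0.101] [0.447 0.071]
206 [ 0.011 -0.109] [0.448 0.067]
208 [ 0.013 -0.117] [0.449 0.063]
210 [ 0.015 -0.124] [0.45  0.059]
212 [ 0.018 -0.131] [0.451 0.056]
214 [ 0.021 -0.139] [0.452 0.052]
216 [ 0.024 -0.146] [0.454 0.048]
218 [ 0.027 -0.153] [0.456 0.045]
220 [ 0.03 -0.16] [0.457 0.041]
222 [ 0.034 -0.167] [0.459 0.038]
224 [ 0.038 -0.174] [0.461 0.034]
226 [ 0.042 -0.181] [0.463 0.031]
228 [ 0.047 -0.187] [0.466 0.028]
230 [ 0.052 -0.193] [0.468 0.025]
232 [ 0.057 -0.199] [0.47  0.022]
234 [ 0.062 -0.205] [0.473 0.019]
236 [ 0.067 -0.211] [0.476 0.016]
```

Call:
{"api": "servo_tool", "payload": {"motion": [[[0.003,-0.004,0,0,0,0,0],[0.005,-0.01,0,0,0,0,0],[0.006,-0.015,0,0,0,0,0],[0.006,-0.02,0,0,0,0,0],[0.006,-0.024,0,0,0,0,0],[0.006,-0.028,0,0,0,0,0],[0.006,-0.032,0,0,0,0,0],[0.005,-0.036,0,0,0,0,0],[0.005,-0.04,0,0,0,0,0],[0.005,-0.044,0,0,0,0,0],[0.005,-0.048,0,0,0,0,0],[0.005,-0.052,0,0,0,0,0]]]}}

```text
t: 4.0
tcp_pos: [0.4448, 0.0949, 0.1513]
tcp_rot: [2.055, 0.32, -2.054]
wrist_force: [-0.0, 1.8, -0.3]
width: -0.0
```

Run:
```python
from meas import *
from plant import r
print(r.get_obs()["wrist_force"])
S={n:r.camera(n) for n in("scene","side")};meas(S)
```

```text
[-0.0324548   1.77898154 -0.34786886]
scene hub 0.5595 0.0895 0.0234 plate [0.5577 0.0904] 0.1546 spokes 9.03
  spoke 9.0 slope deg 0.86 off mm 2.8 reach 0.139 133
  spoke 99.0 slope deg 0.92 off mm 0.1 reach 0.141 172
  spoke 189.0 slope deg -5.82 off mm 4.8 reach 0.126 105
  spoke 279.0 slope deg 1.14 off mm 0.3 reach 0.138 154
  gate rect 0.5976504683494568 -0.12762591242790222 0.17172399163246155 0.025388134643435478 12.265641212463379 [[0.5109999775886536, -0.13300000131130219], [0.515999972820282, -0.15800000727176666], [0.6840000152587891, -0.12200000137090683], [0.6790000200271606, -0.09700000286102295]]
  fence 92 dir -87.8 0.5531 -0.1115 [ 0.524 -0.17 ] [ 0.568 -0.083]
  fence 92 dir -77.4 0.6498 -0.1028 [ 0.638 -0.15 ] [ 0.662 -0.062]
side hub 0.5534 0.0954 0.0237 plate [0.5638 0.0917] 0.1613 spokes 8.76
  spoke 8.8 slope deg 2.12 off mm -1.1 reach 0.138 116
  spoke 98.8 slope deg 1.23 off mm 3.2 reach 0.138 96
  spoke 278.8 slope deg 2.31 off mm -2.9 reach 0.143 58
  gate rect 0.5936554670333862 -0.1265183687210083 0.16370508074760437 0.01433517411351204 8.51552677154541 [[0.5120000243186951, -0.13199999928474426], [0.5139999985694885, -0.1459999978542328], [0.6759999990463257, -0.12099999934434891], [0.6740000247955322, -0.10700000077486038]]
```

Call:
{"api": "servo_tool", "payload": {"motion": [[[0,-0.004,0,0,0,0,0],[0,-0.009,0,0,0,0,0],[0,-0.014,0,0,0,0,0],[0,-0.019,0,0,0,0,0],[0.001,-0.025,0,0,0,0,0],[0.002,-0.03,0,0,0,0,0],[0.002,-0.036,0,0,0,0,0],[0.003,-0.042,0,0,0,0,0],[0.004,-0.047,0,0,0,0,0],[0.005,-0.053,0,0,0,0,0],[0.006,-0.058,0,0,0,0,0],[0.008,-0.063,0,0,0,0,0]]]}}

```text
t: 5.1
tcp_pos: [0.4486, 0.0633, 0.1512]
tcp_rot: [2.055, 0.32, -2.055]
wrist_force: [1.4, 2.4, -0.2]
width: 0.0005
```

Call:
{"api": "servo_tool", "payload": {"motion": [[[0.001,-0.005,0,0,0,0,0],[0.002,-0.01,0,0,0,0,0],[0.004,-0.014,0,0,0,0,0],[0.005,-0.018,0,0,0,0,0],[0.007,-0.023,0,0,0,0,0],[0.009,-0.027,0,0,0,0,0],[0.011,-0.031,0,0,0,0,0],[0.013,-0.035,0,0,0,0,0],[0.015,-0.04,0,0,0,0,0],[0.017,-0.044,0,0,0,0,0],[0.019,-0.048,0,0,0,0,0],[0.021,-0.052,0,0,0,0,0]]]}}

```text
t: 6.1
tcp_pos: [0.4592, 0.0373, 0.1512]
tcp_rot: [2.055, 0.32, -2.055]
wrist_force: [-0.0, 2.2, 0.5]
width: 0.0002
```

Run:
```python
from meas import *
from plant import r
print(r.get_obs()["wrist_force"])
S={n:r.camera(n) for n in("scene","side","wrist")};pickle.dump(S,open("s1.pkl","wb"))
cv2.imwrite("pics/w2.png",S["wrist"]["frame"][:,:,::-1])
del S["wrist"]
meas(S);topdown(analyse(S),"pics/top1.png")
```

```text
[-0.03660603  2.21930805  0.45945779]
scene hub 0.5613 0.092 0.0223 plate [0.5575 0.0904] 0.1549 spokes 41.25
  spoke 41.2 slope deg 1.77 off mm -0.5 reach 0.137 136
  spoke 131.2 slope deg 1.52 off mm 1.4 reach 0.142 150
  spoke 221.2 slope deg -2.09 off mm 1.7 reach 0.143 126
  spoke 311.2 slope deg 1.13 off mm -1.3 reach 0.138 168
  gate rect 0.5993313789367676 -0.13313961029052734 0.16721785068511963 0.023682719096541405 7.727288722991943 [[0.5149999856948853, -0.13300000131130219], [0.5180000066757202, -0.15600000321865082], [0.6840000152587891, -0.1340000033378601], [0.6809999942779541, -0.10999999940395355]]
  fence 92 dir -82.8 0.5548 -0.1197 [ 0.528 -0.17 ] [ 0.567 -0.082]
  fence 94 dir -77.7 0.6477 -0.0934 [ 0.637 -0.151] [ 0.661 -0.062]
side hub 0.5522 0.0941 0.0255 plate [0.5676 0.092 ] 0.1633 spokes 41.03
  spoke 41.0 slope deg 2.31 off mm -0.7 reach 0.14 138
  spoke 131.0 slope deg 2.38 off mm -2.0 reach 0.137 93
  spoke 221.0 slope deg 9.63 off mm -8.2 reach 0.076 24
  spoke 311.0 slope deg 1.12 off mm 3.0 reach 0.134 47
  gate rect 0.593733012676239 -0.12795811891555786 0.16214467585086823 0.018575577065348625 9.548447608947754 [[0.5120000243186951, -0.13199999928474426], [0.5149999856948853, -0.1509999930858612], [0.675000011920929, -0.12399999797344208], [0.671999990940094, -0.10499999672174454]]
  fence 28 dir -1.8 0.5396 -0.134 [ 0.515 -0.167] [ 0.566 -0.104]
```

View pics/top1.png

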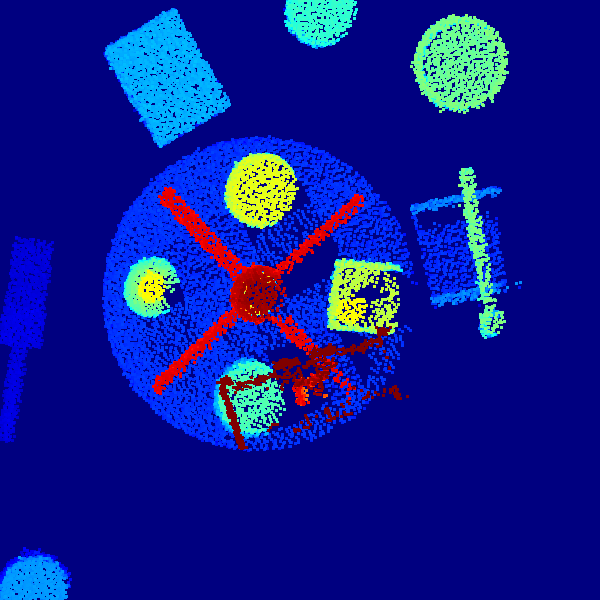

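View pics/w2.png

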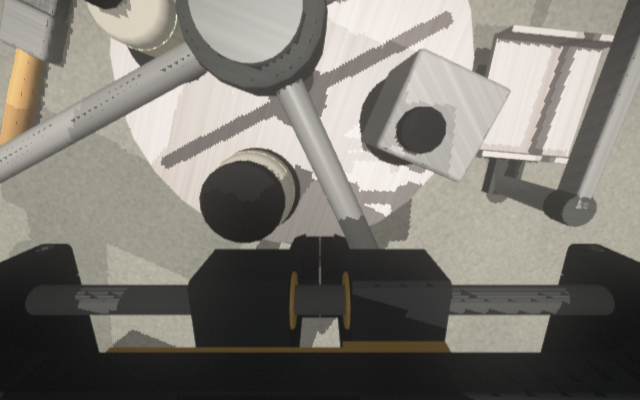

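Call:
{"api": "servo_tool", "payload": {"motion": [[[0.002,-0.003,0,0,0,0,0],[0.004,-0.007,0,0,0,0,0],[0.006,-0.01,0,0,0,0,0],[0.009,-0.014,0,0,0,0,0],[0.011,-0.017,0,0,0,0,0],[0.014,-0.02,0,0,0,0,0],[0.016,-0.023,0,0,0,0,0],[0.019,-0.027,0,0,0,0,0],[0.022,-0.03,0,0,0,0,0],[0.025,-0.034,0,0,0,0,0],[0.027,-0.037,0,0,0,0,0],[0.028,-0.038,0,0,0,0,0]]]}}

```text
t: 7.25
tcp_pos: [0.4734, 0.0182, 0.1512]
tcp_rot: [2.055, 0.319, -2.055]
wrist_force: [-0.7, 1.0, -0.5]
width: 0.0004
```

```bash
cat > fin.py <<'E'
from meas import *
from plant import r
import sys
S={n:r.camera(n) for n in("scene","side","wrist")};pickle.dump(S,open(sys.argv[1]+".pkl","wb"))
cv2.imwrite("pics/w_%s.png"%sys.argv[1],S["wrist"]["frame"][:,:,::-1])
print(r.get_obs()["wrist_force"])
for n in S:
    P=analyse({n:S[n]})[0]
    t=P[(P[:,2]>.106)&(P[:,2]<.119)&(np.hypot(P[:,0]-.58,P[:,1]+.009)<.06)][:,:2]
    if len(t)>50: print(n,"tin",[np.round(q,4) for q in cv2.minAreaRect(t.astype(np.float32))])
    f=P[(P[:,2]>.049)&(P[:,2]<.058)&(P[:,0]<.72)&(P[:,1]<-.075)&(P[:,1]>-.165)]
    for lo,hi in((.53,.58),(.63,.67)):
        q=f[(f[:,0]>lo)&(f[:,0]<hi)][:,:2]
        if len(q)>10: 
            l=np.polyfit(q[:,1],q[:,0],1);print(n,"fence x=",l.round(4),"at y=-.12:",np.polyval(l,-.12).round(4),len(q))
E
python3 fin.py s2; sed -i 's/xx//' fin.py
```

```text
[-0.43768679  1.07231894  0.67297279]
scene tin [array([ 0.5782, -0.0144]), array([0.0681, 0.0654]), np.float64(8.273)]
scene fence x= [0.0551 0.5579] at y=-.12: 0.5513 54
scene fence x= [-0.2333  0.6257] at y=-.12: 0.6537 59
side tin [array([ 0.5653, -0.0143]), array([0.0465, 0.0647]), np.float64(7.7829)]
side fence x= [-0.1083  0.5361] at y=-.12: 0.5491 24
wrist tin [array([ 0.5729, -0.0128]), array([0.0644, 0.0636]), np.float64(7.6784)]
wrist fence x= [-0.1621  0.531 ] at y=-.12: 0.5504 574
wrist fence x= [-0.2217  0.6217] at y=-.12: 0.6483 742
```

View pics/w_s2.png

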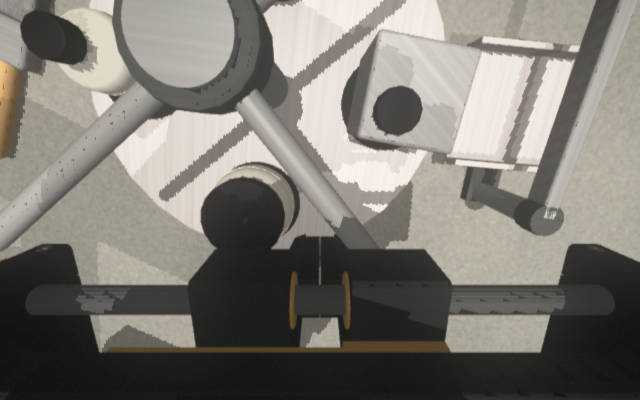

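Call:
{"api": "servo_tool", "payload": {"motion": [[[0.001,-0.001,0,0,0,0,0],[0.002,-0.002,0,0,0,0,0],[0.003,-0.004,0,0,0,0,0],[0.004,-0.005,0,0,0,0,0],[0.006,-0.007,0,0,0,0,0],[0.007,-0.008,0,0,0,0,0],[0.007,-0.008,0,0,0,0,0],[0.007,-0.008,0,0,0,0,0]]]}}

```text
t: 8.07
tcp_pos: [0.4768, 0.0144, 0.1513]
tcp_rot: [2.055, 0.319, -2.055]
wrist_force: [-0.1, 0.5, 0.3]
width: 0.0004
```

```bash
python3 fin.py s3
python3 - <<'E'
from meas import *
S=pickle.load(open("s3.pkl","rb"))
P=analyse({"w":S["wrist"]})[0]
h=P[(P[:,2]>.188)&(P[:,2]<.202)&(np.hypot(P[:,0]-.557,P[:,1]-.0935)<.05)][:,:2]
if len(h): print("hub w",cv2.minEnclosingCircle(h.astype(np.float32)))
g=P[(P[:,2]>.095)&(P[:,2]<.104)&(P[:,1]<-.085)&(P[:,0]>.54)&(P[:,0]<.66)][:,:2]
l=np.polyfit(g[:,0],g[:,1],1);print("gate y=",l,np.degrees(np.arctan(l[0])),len(g))
g=P[(P[:,2]>.08)&(P[:,1]<-.085)&(P[:,0]<.7)];print(g.min(0),g.max(0))
E
```

```text
[-0.0163502   0.57237928 -0.89735747]
scene tin [array([ 0.5835, -0.0126]), array([0.0669, 0.064 ]), np.float64(9.2037)]
scene fence x= [0.116  0.5649] at y=-.12: 0.551 64
scene fence x= [-0.2211  0.6275] at y=-.12: 0.654 61
side tin [array([ 0.5668, -0.0148]), array([0.0401, 0.0656]), np.float64(12.1072)]
side fence x= [-0.1248  0.5344] at y=-.12: 0.5494 26
wrist tin [array([ 0.5777, -0.0118]), array([0.0642, 0.0637]), np.float64(10.397)]
wrist fence x= [-0.1591  0.5313] at y=-.12: 0.5504 566
wrist fence x= [-0.2233  0.6215] at y=-.12: 0.6483 727
hub w ((0.5531509518623352, 0.09096162021160126), 0.02598820999264717)
gate y= [ 0.17795935 -0.23371363] 10.090682235352874 4617
[ 0.51075674 -0.15547633  0.08061808] [ 0.67092088 -0.10904881  0.10392616]
```

Call:
{"api": "servo_tool", "payload": {"motion": [[[-0.005,0.003,0,0,0,0,0],[-0.015,0.01,0,0,0,0,0],[-0.03,0.02,0,0,0,0,0],[-0.05,0.03,0,0,0,0,0],[-0.065,0.04,0.01,0,0,0,0],[-0.07,0.04,0.05,0,0,0,0],[-0.07,0.04,0.1,0,0,0,0],[-0.07,0.04,0.15,0,0,0,0],[-0.07,0.04,0.19,0,0,0,0],[-0.07,0.04,0.22,0,0,0,0],[-0.07,0.04,0.24,0,0,0,0],[-0.07,0.04,0.24,0,0,0,0]]]}}

```text
t: 9.22
tcp_pos: [0.4416, 0.0349, 0.2735]
tcp_rot: [2.058, 0.319, -2.05]
wrist_force: [-0.2, -0.2, -0.4]
width: 0.0002
```

```bash
python3 fin.py s4
python3 - <<'E'
from plant import r
from meas import *
o=r.get_obs();print(o["qpos"],o["tcp_pos"])
S=pickle.load(open("s4.pkl","rb"))
P=analyse({"w":S["wrist"]})[0]
h=P[(P[:,2]>.188)&(P[:,2]<.202)&(np.hypot(P[:,0]-.557,P[:,1]-.0935)<.05)][:,:2]
print("hub w",cv2.minEnclosingCircle(h.astype(np.float32)))
E
```

```text
[-0.21563217 -0.23336993 -0.31463915]
scene tin [array([ 0.5825, -0.0125]), array([0.0671, 0.0649]), np.float64(10.1792)]
scene fence x= [0.0848 0.5604] at y=-.12: 0.5502 62
scene fence x= [-0.2333  0.6255] at y=-.12: 0.6535 56
side tin [array([ 0.567 , -0.0144]), array([0.0403, 0.0658]), np.float64(10.9602)]
side fence x= [-0.1666  0.5301] at y=-.12: 0.5501 29
wrist tin [array([ 0.5776, -0.012 ]), array([0.0642, 0.0644]), np.float64(10.229)]
wrist fence x= [-0.1687  0.5301] at y=-.12: 0.5504 239
wrist fence x= [-0.2242  0.6213] at y=-.12: 0.6482 303
[-1.90000291e-01  1.65661720e-01  1.50976673e+00  5.60152459e-07
  1.46713247e+00  1.07173232e+00] [0.44096901 0.03484618 0.27069821]
hub w ((0.5524452924728394, 0.09109717607498169), 0.025707943364977837)
```

View pics/w_s4.png

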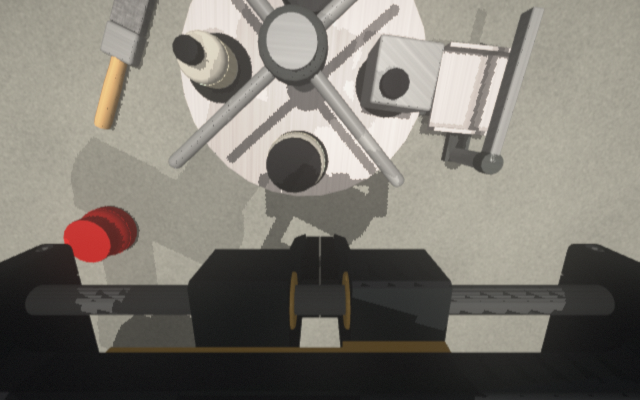

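Tin sits +1.5 mm from the midline (tolerance 12), measured after the finger had left the spoke. Now to plan the gate push.

Run:
```python
import numpy as np
h=np.array([.555,.092]);a=np.radians(12.6);R=np.array([[np.cos(a),-np.sin(a)],[np.sin(a),np.cos(a)]])
c=np.array([.4416,.0348]);s=h+R@[.02,-.190];print("start",s,((s-c)/.5).round(3))
for t in np.arange(0,1.56,.1):
    n=np.array([np.sin(t),np.cos(t)]);q=np.array([-.08,-.222])+.10*np.array([np.cos(t),-np.sin(t)])+(.006+.0175*np.cos(t)+.009*np.sin(t))*n
    w=h+R@q;print(t.round(2),q.round(3),w.round(3),((w-s)/.5).round(3))
```

```text
start [ 0.61596555 -0.08906132] [ 0.349 -0.248]
0.0 [ 0.02  -0.198] [ 0.618 -0.097] [ 0.004 -0.017]
0.1 [ 0.022 -0.208] [ 0.622 -0.106] [ 0.012 -0.034]
0.2 [ 0.023 -0.217] [ 0.625 -0.115] [ 0.018 -0.052]
0.3 [ 0.023 -0.227] [ 0.627 -0.125] [ 0.022 -0.071]
0.4 [ 0.022 -0.237] [ 0.628 -0.135] [ 0.025 -0.091]
0.5 [ 0.02  -0.247] [ 0.629 -0.145] [ 0.025 -0.112]
0.6 [ 0.017 -0.257] [ 0.628 -0.156] [ 0.023 -0.133]
0.7 [ 0.013 -0.267] [ 0.626 -0.166] [ 0.019 -0.154]
0.8 [ 0.007 -0.277] [ 0.623 -0.176] [ 0.013 -0.174]
0.9 [ 0.001 -0.285] [ 0.618 -0.186] [ 0.004 -0.195]
1.0 [-0.007 -0.294] [ 0.613 -0.196] [-0.007 -0.214]
1.1 [-0.015 -0.301] [ 0.606 -0.205] [-0.02  -0.232]
1.2 [-0.024 -0.308] [ 0.598 -0.214] [-0.035 -0.249]
1.3 [-0.035 -0.313] [ 0.59  -0.221] [-0.053 -0.264]
1.4 [-0.045 -0.318] [ 0.58  -0.228] [-0.072 -0.277]
1.5 [-0.057 -0.321] [ 0.57  -0.233] [-0.093 -0.288]
```

Call:
{"api": "servo_tool", "payload": {"motion": [[[0.01,-0.01,0,0,0,0,0],[0.04,-0.03,0,0,0,0,0],[0.08,-0.06,0,0,0,0,0],[0.13,-0.09,0,0,0,0,0],[0.18,-0.13,0,0,0,0,0],[0.23,-0.17,0,0,0,0,0],[0.28,-0.2,0,0,0,0,0],[0.31,-0.225,0,0,0,0,0],[0.335,-0.24,0,0,0,0,0],[0.35,-0.25,0,0,0,0,0],[0.35,-0.25,0,0,0,0,0],[0.35,-0.25,0,0,0,0,0]]]}}

```text
t: 10.37
tcp_pos: [0.6166, -0.0908, 0.27]
tcp_rot: [2.054, 0.32, -2.057]
wrist_force: [-1.1, -0.4, -0.3]
width: 0.0005
```

Run:
```python
from plant import r
import cv2
b=r.camera("wrist")["frame"][:,:,::-1];a=r.camera("scene")["frame"][:,:,::-1]
cv2.imwrite("pics/p5.png",cv2.vconcat([cv2.resize(a[120:300,160:448],(480,300)),cv2.resize(b,(480,300))]))
```

```text
(no output)
```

View pics/p5.png

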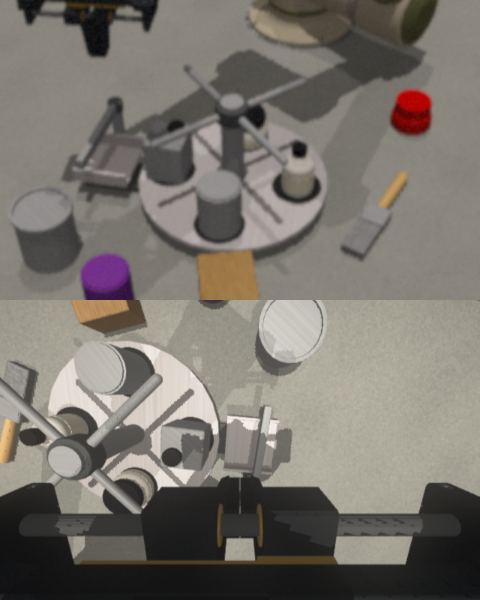

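Run:
```python
from h import *
for n in("scene",):
    c=pickle.load(open(n+"0.pkl","rb"));print(proj(c,np.array([[.6166,-.0908,.27],[.6166,-.0908,.1]])))
```

```text
[[220.11194795 151.62413396]
 [228.20575375 204.2666641 ]]
```

The tip projects to scene (220,152), which matches the picture, and at z 0.1 it falls at (228,204), on the ledge between the gate and the tin. Descending in two stages.

Call:
{"api": "servo_tool", "payload": {"motion": [[[0,0,-0.02,0,0,0,0],[0,0,-0.06,0,0,0,0],[0,0,-0.1,0,0,0,0],[0,0,-0.14,0,0,0,0],[0,0,-0.18,0,0,0,0],[0,0,-0.21,0,0,0,0],[0,0,-0.24,0,0,0,0],[0,0,-0.25,0,0,0,0],[0,0,-0.25,0,0,0,0]]]}}

```text
t: 11.22
tcp_pos: [0.6158, -0.09, 0.1449]
tcp_rot: [2.053, 0.322, -2.058]
wrist_force: [-0.2, 0.1, 0.4]
width: 0.0007
```

Run:
```python
from plant import r
import cv2
b=r.camera("wrist")["frame"][:,:,::-1];a=r.camera("scene")["frame"][:,:,::-1]
cv2.imwrite("pics/p6.png",cv2.vconcat([cv2.resize(a[140:240,180:340],(480,300)),cv2.resize(b,(480,300))]))
```

```text
(no output)
```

View pics/p6.png

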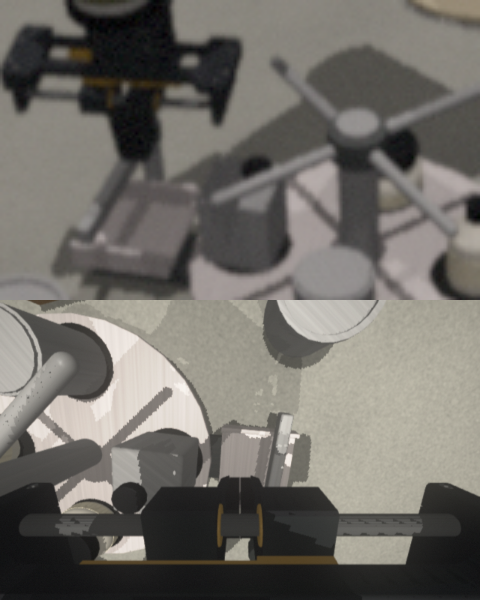

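Call:
{"api": "servo_tool", "payload": {"motion": [[[0,0,-0.01,0,0,0,0],[0,0,-0.03,0,0,0,0],[0,0,-0.05,0,0,0,0],[0,0,-0.07,0,0,0,0],[0,0,-0.09,0,0,0,0],[0,0,-0.105,0,0,0,0],[0,0,-0.115,0,0,0,0],[0,0,-0.115,0,0,0,0]]]}}

```text
t: 11.98
tcp_pos: [0.6162, -0.0903, 0.0873]
tcp_rot: [2.053, 0.321, -2.057]
wrist_force: [-0.1, 0.2, 1.1]
width: 0.0006
```

Free of contact. Now sweep the gate, contact expected near row 5–6.

Call:
{"api": "servo_tool", "payload": {"motion": [[[0.001,-0.004,0,0,0,0,0],[0.003,-0.009,0,0,0,0,0],[0.005,-0.014,0,0,0,0,0],[0.006,-0.019,0,0,0,0,0],[0.008,-0.024,0,0,0,0,0],[0.01,-0.03,0,0,0,0,0],[0.012,-0.036,0,0,0,0,0],[0.014,-0.042,0,0,0,0,0],[0.016,-0.048,0,0,0,0,0],[0.018,-0.054,0,0,0,0,0],[0.02,-0.062,0,0,0,0,0],[0.022,-0.07,0,0,0,0,0]]]}}

```text
t: 12.98
tcp_pos: [0.6277, -0.1257, 0.0887]
tcp_rot: [2.055, 0.32, -2.055]
wrist_force: [-1.4, 1.1, 0.2]
width: 0.0001
```

Run:
```python
from plant import r
import cv2
print(r.get_obs()["wrist_force"])
b=r.camera("wrist")["frame"][:,:,::-1];a=r.camera("scene")["frame"][:,:,::-1]
cv2.imwrite("pics/p7.png",cv2.vconcat([cv2.resize(a[140:240,180:340],(480,300)),cv2.resize(b,(480,300))]))
```

```text
[-1.42748586  1.12653464  0.22138468]
```

View pics/p7.png

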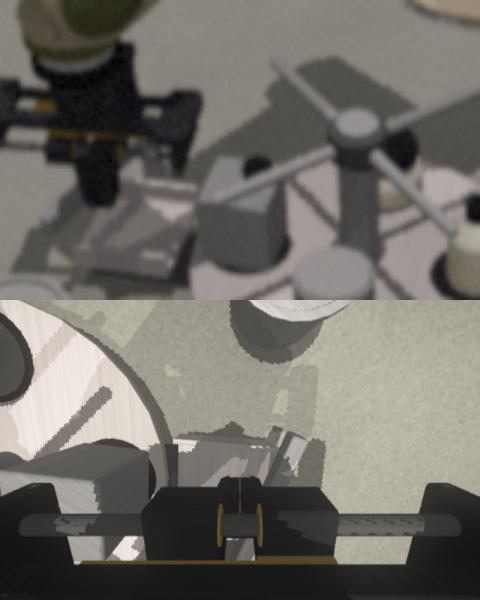

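Call:
{"api": "servo_tool", "payload": {"motion": [[[0.001,-0.009,0,0,0,0,0],[0.003,-0.019,0,0,0,0,0],[0.003,-0.03,0,0,0,0,0],[0.003,-0.041,0,0,0,0,0],[0.002,-0.052,0,0,0,0,0],[0.001,-0.063,0,0,0,0,0],[-0.001,-0.073,0,0,0,0,0],[-0.003,-0.084,0,0,0,0,0],[-0.006,-0.094,0,0,0,0,0],[-0.009,-0.104,0,0,0,0,0],[-0.013,-0.114,0,0,0,0,0],[-0.018,-0.124,0,0,0,0,0]]]}}

```text
t: 14.08
tcp_pos: [0.6185, -0.188, 0.0888]
tcp_rot: [2.055, 0.32, -2.055]
wrist_force: [0.2, 0.9, 0.1]
width: 0.0006
```

Call:
{"api": "servo_tool", "payload": {"motion": [[[-0.004,-0.008,0,0,0,0,0],[-0.008,-0.015,0,0,0,0,0],[-0.012,-0.022,0,0,0,0,0],[-0.017,-0.029,0,0,0,0,0],[-0.022,-0.036,0,0,0,0,0],[-0.028,-0.043,0,0,0,0,0],[-0.034,-0.049,0,0,0,0,0],[-0.04,-0.056,0,0,0,0,0],[-0.047,-0.062,0,0,0,0,0],[-0.054,-0.068,0,0,0,0,0],[-0.061,-0.073,0,0,0,0,0],[-0.067,-0.077,0,0,0,0,0]]]}}

```text
t: 15.08
tcp_pos: [0.5848, -0.2263, 0.0888]
tcp_rot: [2.055, 0.32, -2.055]
wrist_force: [0.6, 0.5, 0.1]
width: 0.0003
```

Run:
```python
from plant import r
from h import *
print(r.get_obs()["wrist_force"])
S={n:r.camera(n) for n in("scene","side","wrist")}
a=S["scene"]["frame"][:,:,::-1];b=S["wrist"]["frame"][:,:,::-1]
for n in S:
    P=analyse({n:S[n]})[0];g=P[(P[:,2]>.094)&(P[:,2]<.104)&(P[:,1]<-.16)&(P[:,1]>-.31)&(P[:,0]>.45)&(P[:,0]<.59)];print(n,len(g))
    if len(g)>30: 
        vx,vy,x,y=cv2.fitLine(g[:,:2].astype(np.float32),cv2.DIST_HUBER,0,.01,.01).ravel();an=np.degrees(np.arctan2(-abs(vy),vx*np.sign(-vy)));print("gate dir",an,"theta",np.radians(12.6-an),x,y,g.min(0),g.max(0))
cv2.imwrite("pics/p8.png",cv2.vconcat([cv2.resize(a[120:240,160:352],(480,300)),cv2.resize(b,(480,300))]))
```

```text
[0.58488828 0.53101355 0.1043312 ]
scene 115
gate dir -64.20076 theta 1.3404261 0.5577681 -0.20191135 [ 0.53136618 -0.27831207  0.09401221] [ 0.58964231 -0.1613799   0.10312126]
side 60
gate dir -61.986656 theta 1.3017827 0.56538326 -0.22210698 [ 0.52959434 -0.27356669  0.09407706] [ 0.58926166 -0.16032567  0.10327856]
wrist 68
gate dir -38.596394 theta 0.8935457 0.5646005 -0.19298458 [ 0.52574147 -0.21859165  0.09421831] [ 0.58999562 -0.16012976  0.10387106]
```

View pics/p8.png

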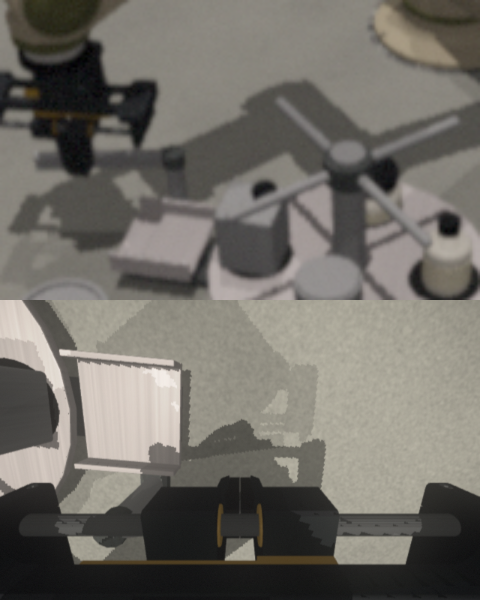

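Call:
{"api": "servo_tool", "payload": {"motion": [[[-0.004,-0.003,0,0,0,0,0],[-0.008,-0.006,0,0,0,0,0],[-0.012,-0.008,0,0,0,0,0],[-0.016,-0.01,0,0,0,0,0],[-0.02,-0.012,0,0,0,0,0],[-0.024,-0.014,0,0,0,0,0],[-0.028,-0.016,0,0,0,0,0],[-0.028,-0.016,0,0,0,0,0]]]}}

```text
t: 15.9
tcp_pos: [0.5708, -0.2342, 0.0888]
tcp_rot: [2.055, 0.319, -2.055]
wrist_force: [0.5, 0.3, -0.3]
width: 0.0005
```

Call:
{"api": "servo_tool", "payload": {"motion": [[[0.005,0.001,0,0,0,0,0],[0.02,0.004,0,0,0,0,0],[0.04,0.008,0,0,0,0,0],[0.06,0.01,0,0,0,0,0],[0.07,0.01,0.02,0,0,0,0],[0.07,0.01,0.08,0,0,0,0],[0.07,0.01,0.15,0,0,0,0],[0.07,0.01,0.22,0,0,0,0],[0.07,0,0.28,0,0,0,0],[0.07,-0.02,0.34,0,0,0,0],[0.07,-0.02,0.37,0,0,0,0],[0.07,-0.02,0.37,0,0,0,0]]]}}

```text
t: 16.9
tcp_pos: [0.6074, -0.2446, 0.2777]
tcp_rot: [2.059, 0.314, -2.047]
wrist_force: [-0.3, 0.5, -0.2]
width: 0.0002
```

```bash
python3 fin.py s9
python3 - <<'E'
from meas import *
S=pickle.load(open("s9.pkl","rb"))
for n in S:
    P=analyse({n:S[n]})[0];g=P[(P[:,2]>.094)&(P[:,2]<.104)&(P[:,1]<-.16)&(P[:,1]>-.31)&(P[:,0]>.45)&(P[:,0]<.66)];print(n,len(g))
    if len(g)>30: 
        vx,vy,x,y=cv2.fitLine(g[:,:2].astype(np.float32),cv2.DIST_HUBER,0,.01,.01).ravel();an=np.degrees(np.arctan2(-abs(vy),vx*np.sign(-vy)));print("gate dir",an,"theta",np.radians(12.6-an),x,y,g.min(0),g.max(0))
P0=analyse({n:pickle.load(open(n+"0.pkl","rb")) for n in("scene","side")})
topdown(analyse({n:S[n] for n in("scene","side")}),"pics/top9.png")
a=S["scene"]["frame"][:,:,::-1];b=S["wrist"]["frame"][:,:,::-1]
cv2.imwrite("pics/p9.png",cv2.vconcat([cv2.resize(a[120:320,140:460],(480,300)),cv2.resize(b,(480,300))]))
E
```

```text
[ 0.02209361 -0.18823305  0.56308325]
scene tin [array([ 0.5824, -0.0128]), array([0.0682, 0.0645]), np.float64(11.1337)]
scene fence x= [-0.1055  0.5398] at y=-.12: 0.5524 74
scene fence x= [-0.2182  0.6274] at y=-.12: 0.6535 62
side tin [array([ 0.5669, -0.015 ]), array([0.0414, 0.0649]), np.float64(12.0506)]
side fence x= [-0.1734  0.5299] at y=-.12: 0.5507 27
wrist tin [array([ 0.5772, -0.013 ]), array([0.0642, 0.065 ]), np.float64(10.2031)]
wrist fence x= [-0.1572  0.5314] at y=-.12: 0.5503 319
wrist fence x= [-0.225   0.6215] at y=-.12: 0.6485 264
scene 176
gate dir -71.66357 theta 1.4706767 0.5617476 -0.24489386 [ 0.52909665 -0.29094659  0.09413061] [ 0.58040076 -0.16025414  0.10259075]
side 56
gate dir -72.1302 theta 1.478821 0.5487651 -0.22175959 [ 0.52723938 -0.28362614  0.09415842] [ 0.57306219 -0.16336461  0.1035981 ]
wrist 1230
gate dir -72.218376 theta 1.4803599 0.5443876 -0.20553508 [ 0.523264   -0.29150537  0.09400621] [ 0.57497989 -0.16016759  0.10329826]
```

View pics/top9.png

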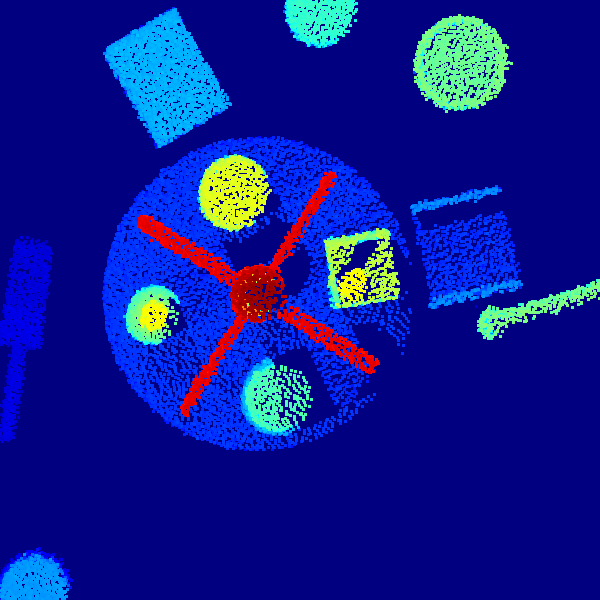

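View pics/p9.png

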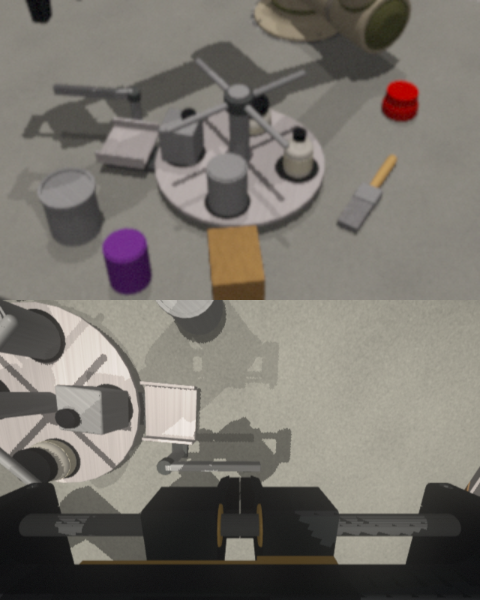

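All three cameras put the gate at about 1.47–1.48 rad. The tin is about 1.5 mm from the midline, everything stands upright, and the bystanders haven't moved. Handing in.

```bash
python3 -c "
from plant import r
print(r.close_job())"
```

```text
the job is handed in; nothing more can be done
None
```

The job is handed in: the square tin stands at the ledge and the gate is swung open. It took about 17 s of the 72 s allowed; no verdict was reported.

- **Turntable:** I pushed the robot-side spoke with the shut fingers, turning the table about 54° counter-clockwise. The wrist-force readings between moves never exceeded about 3 N.
- **Gate:** I pushed the bar's turntable-side face open with the shut fingers, then backed off and lifted clear.

**Last checks:**
- **Tin position:** the wrist camera puts the tin about 1.5 mm from midway between the fences (12 mm allowed). It is about 106 mm from the axis, and its position did not change during the gate push.
- **Gate angle:** 1.47–1.48 rad in all three views (at least 1.3 needed).
- **Everything else:** the other three riders are upright on their seats. The stock tin, carton and brush are where they were in the overhead map, judged by eye. The arm touches nothing, with forces near zero.

**Where checks disagreed:**
- **Hub position:** the cameras differed by up to 8 mm, so I judged the tin against hub and fences within the wrist view alone.
- **Near fence:** its line fit was spoiled by the gate post, so I relied on the far fence.
- **Side view:** the tin is partly hidden there, so its tin fit was not used.

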